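Pull apart the nested reducing sleeves and sort them by size

ROBOT

A 6-joint arm with a two-finger parallel gripper is mounted at the origin on the work surface. World frame = base frame: x ahead of the robot, y to its left, z up, the work surface at z = 0. Lengths are in m, angles in rad, forces in N, time in s.
With the tool pointing down it reaches from about 0.25 to 0.725 m from the base axis. Payload 9.7 kg.
Tool frame: the origin (TCP) lies at the very end of the fingers, on their centre line; the grasp point (between the pads) lies 19 mm behind it; z points along the fingers, x is the direction in which the jaws open and shut, and the axes are right-handed (so a half turn about z gives the same grasp; the last joint's range is limited). The gripper opens to 85 mm and grips with 20 to 120 N. Pads are 22 mm wide; open, the fingers measure 114 mm over their backs; the gripper's body (76 mm by 85 mm) begins 54 mm behind the grasp point. The pads swing forward as they close: fully open they stand 13 mm farther back than shut.
Start: joints at [-1.21, 0.087, 0.176, 1.66, 0, 1.571], TCP at [0.194, -0.515, 0.231] pointing down, gripper open.
Joint ranges: [-3.13, 3.13], [-0.85, 1.81], [-1.15, 1.24], [-2.2, 2.28], [-1.44, 1.52], [-3.14, 3.14]. Speed limits (rad/s): [2.22, 2.22, 2.57, 3.14, 3.14, 3.14].

INTERFACE

Orientations are given as a unit quaternion [w, x, y, z].
In Python, from rig import readout, viewer, ticket gives the robot as it stands.
- The arm moves only by the shell command python3 -m jog 'ROWS' [FORCE]. ROWS is JSON, a list that holds one entry, the list of rows, each a list of 7 numbers: the gripper command: -1 is shut, 1 is fully open, values between are in proportion, then the shift along the tool's x, y, z in m, then the turn, a rotation vector about the tool's x, y, z in degrees. In form: [[[hand, dx, dy, dz, ax, ay, az], ...]]. A call has 1 to 5 rows; each row is the pose to reach, as a shift and turn from the pose measured when the call began, along the tool's axes at that moment; what a row does not reach only later rows make up. A row lasts 1/8 s, in which the tool goes at most 62.5 mm and 10.7 degrees, less where a joint would pass 70% of its speed; a pose out of reach is approached as far as the arm can. A call with a gripper value outside its range is refused whole. The fingers move at their own pace and stop on an object; FORCE is the grip in N (left out, the last holds). Time passes only in rows, so rows that repeat a pose let the fingers close. It gives the time, the measured TCP pose, the force and the opening at its end, in the units of the state.
- readout.get_obs(): the state, without advancing time (a new reading comes with each control period).
- viewer.snapshot(name): name is "scene" or "side" or "wrist"; returns the picture (400x640x3 uint8, blue, green, red); there is no depth.
- viewer.calibration(name): a dict with "fx", "fy", "cx", "cy" (pixels), "world_from_camera" (4x4, takes a point from camera to world coordinates). Camera axes: x right, y down, z forward; pixel columns grow to the right and rows downward; lengths in m; the calibration is good to about 2 mm. A picture is of the moment at which its call begins: read the wrist's pose just before it. calibration takes no time and is no camera call; for the wrist camera it gives the pose at the moment of the call.
- ticket.finish_job(): hands the job in, once; it reports no verdict.
The state is a dict: "t": time; "q": joint angles; "joint_vel": joint speeds; "tau": joint torques, N m; "tcp_pos": TCP position; "orientation": TCP orientation; "force": force on the tool from outside, world axes, zero at the start; "ft_torque": the same for the moment, N m; "grip_width": finger opening in m.
Only numpy, scipy, OpenCV 4.12 (cv2) and the standard library are available. Lean on these libraries where they do the work, as an engineer would, in place of code of your own. Each camera call takes 0.05 s, during which the arm holds its last target. There are 200 camera calls.

TASK

Pull the jammed nest of three square reducing sleeves apart, drawing each inner sleeve straight up while the blue bracket holds the large one down, then slide the large one out of the open end of the bracket. Stand each sleeve upright, the same way up as now, on the middle of the plywood board whose painted blue square matches its size. Set them down without dropping or toppling them, leave the other things on the bench where they are, and let go of everything.

Things in the scene. Friction and masses are not known exactly. Their poses are not given: they have to be found in the camera images.
- small_mid (a point): Small square reducing sleeve, red: its centre, 41 mm above its underside; z up, x and y square to its faces. 82 mm tall tube, 0.15 kg: lower 50 mm is 32 mm square, top 32 mm a 40 mm square collar (the grip), bore 22 mm. It starts nested in the medium sleeve, only the collar showing.
- medium_mid (a point): Medium square reducing sleeve, near-black: its centre, 42 mm above its underside; z up, x and y square to its faces. 84 mm tall tube, 0.24 kg: lower 52 mm is 44 mm square, top 32 mm a 54 mm square collar (the grip), bore 34 mm. It starts nested in the large sleeve, only the collar showing.
- large_mid (a point): Large square sleeve, light grey: its centre, 42.5 mm above its underside; z up, x and y square to its faces. 85 mm tall, 58 mm square outside, walls 6 mm, on an 84 mm square, 8 mm thick foot flange; 0.45 kg. It starts on the bench, flange under the bracket's lips and parallel to them; the whole nest is 149 mm tall.
- bracket_mid (a point): Blue steel hold-down bracket fixed to the bench, 114 mm wide (170 over the lugs), 120 long, 19 high: point at bench level near the nest's centre. Lips reach over the flange's two side edges with 3 mm play above and at each side. x points along the slot to its closed end; the slot is open towards -x. The large sleeve comes free after sliding 105 mm along -x, flat on the bench.
- board_small_top (a point): Plywood board, 80 mm square, 10 mm thick, fixed to the bench, with a dark blue 32 mm square painted in its middle, for the small sleeve: point at the middle of its top face, z up.
- board_medium_top (a point): Plywood board, 104 mm square, 10 mm thick, fixed to the bench, with a dark blue 44 mm square painted in its middle, for the medium sleeve: point at the middle of its top face, z up.
- board_large_top (a point): Plywood board, 132 mm square, 10 mm thick, fixed to the bench, with a dark blue 84 mm square painted in its middle, for the large sleeve: point at the middle of its top face, z up.
- small: The small sleeve again, origin at the centre of its underside. Two brass spring tabs near its lower end grip the medium sleeve's bore: drawing it out takes a steady upward pull of about 9 to 14 N over the first 50 mm.
- medium: The medium sleeve again, origin at the centre of its underside. Its spring tabs hold it in the large sleeve more tightly than it holds the small one: drawing it out takes a pull of about 13 to 22 N over the first 52 mm.
- large: The large sleeve again, origin at the centre of its underside (flange face).
- bottle: Small blue bottle with a red cap, 44 mm across, 85 mm tall, standing loose; origin under its middle. A bystander, not to be disturbed.
- driver: Screwdriver with a red handle, 200 mm long, lying loose. A bystander, not to be disturbed.
- offcut: Pale wooden off-cut 140 x 55 x 35 mm, loose; origin under its middle. A bystander, not to be disturbed.
- offcut2: Dark wooden off-cut 90 x 60 x 30 mm, loose; origin under its middle. A bystander, not to be disturbed.
- tin: Bare metal tin, 74 mm across, 110 mm tall, standing loose; origin under its middle. A bystander, not to be disturbed.
- hammer: Hammer, 280 mm long, lying loose. A bystander, not to be disturbed.
- boxsection: Loose length of 40 mm square steel tube, 200 mm long, lying down; origin in the middle of one end. A bystander, not to be disturbed.
Things that resemble listed ones, but are neither listed nor needed, are in the scene too. Leave any red or turquoise look-alike of the part that bears board_medium_top alone.

How it is judged:
By the outcome, as a careful person would: the job done as asked, in the order asked, and still so for the second after the job is handed in, with the robot touching nothing.
It also fails if it takes over 64 s, if anything falls off the work surface, if the arm or the gripper's body presses on something with over 40 N, if the wrist force passes 120 N, or if a joint passes its speed limit or range.

## Working session

There is one attempt and no reset: what is moved stays moved. The work goes in short steps, Python scripts to look and compute and a shell command to move; the robot and the scene stay as the last step left them, time stands still between calls to the robot, and variables do not carry over. Pictures are saved under pics/ and viewed, about 8 in all and at most 12, crops included, and the job is handed in when it is done.

```bash
ls; mkdir -p pics
python3 - <<'E'
from rig import readout, viewer
import cv2, numpy as np
o=readout.get_obs(); print({k:np.round(v,3).tolist() for k,v in o.items()})
for n in("scene","side","wrist"):
    c=viewer.calibration(n); im=viewer.snapshot(n); cv2.imwrite(f"pics/{n}0.png",im)
    print(n,c['fx'],c['fy'],c['cx'],c['cy'],np.round(c['world_from_camera'],3).tolist())
E
```

```text
pics
{'t': 0.0, 'q': [-1.21, 0.087, 0.175, 1.66, -0.0, 1.571], 'joint_vel': [-0.001, -0.001, 0.001, 0.0, -0.001, -0.0], 'tau': [-0.0, -52.038, 46.481, 0.016, 0.0, 0.0], 'tcp_pos': [0.194, -0.514, 0.231], 'orientation': [-0.0, 0.822, -0.569, -0.001], 'force': [0.867, 0.143, -0.257], 'ft_torque': [0.012, 0.008, 0.011], 'grip_width': 0.085}
scene 423.57174074583537 423.57174074583537 316.97059873820393 200.88726620665238 [[0.379, 0.728, -0.571, 1.398], [0.925, -0.301, 0.23, -0.23], [-0.004, -0.615, -0.788, 1.314], [0.0, 0.0, 0.0, 1.0]]
side 502.86050379047754 502.86050379047754 322.21281257346857 199.30404977332924 [[0.976, -0.092, 0.196, 0.2], [-0.216, -0.488, 0.846, -1.211], [0.018, -0.868, -0.496, 0.87], [0.0, 0.0, 0.0, 1.0]]
wrist 276.14171489129546 276.14171489129546 318.8438200961458 199.74423379873687 [[0.353, -0.885, -0.303, 0.273], [-0.936, -0.334, -0.112, -0.486], [-0.002, 0.323, -0.946, 0.373], [0.0, 0.0, 0.0, 1.0]]
```

View pics/scene0.png

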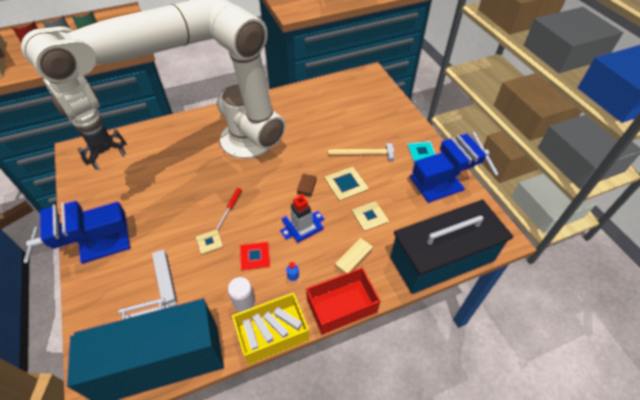

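View pics/side0.png

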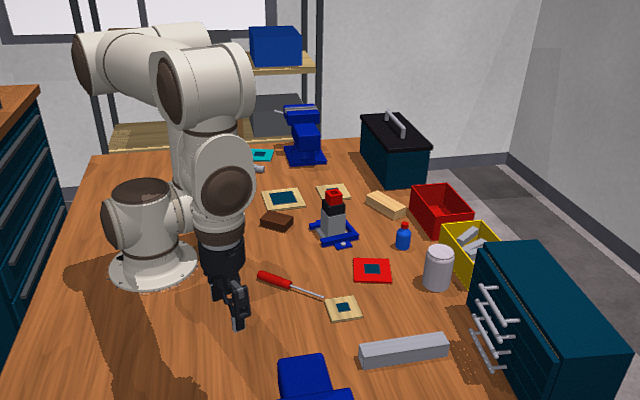

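The scene view is blurry and the side view is sharp. Plywood boards are at scene (346,182), (371,215), (209,241), with red and turquoise decoys. The nest is at scene (302,215), side (333,215).

```bash
cat > h.py <<'E'
import numpy as np, cv2
from rig import readout, viewer
def ray(c,uv):
    W=c['world_from_camera']; d=W[:3,:3]@np.array([(uv[0]-c['cx'])/c['fx'],(uv[1]-c['cy'])/c['fy'],1.]); return W[:3,3],d
def onz(c,uv,z):
    p,d=ray(c,uv); return p+d*(z-p[2])/d[2]
def proj(c,P):
    W=np.linalg.inv(c['world_from_camera']); q=W[:3,:3]@np.array(P)+W[:3,3]
    return np.array([c['fx']*q[0]/q[2]+c['cx'],c['fy']*q[1]/q[2]+c['cy']])
def blobs(im,lo,hi,amin=30):
    m=cv2.inRange(cv2.cvtColor(im,cv2.COLOR_BGR2HSV),lo,hi)
    cs=cv2.findContours(m,cv2.RETR_EXTERNAL,cv2.CHAIN_APPROX_NONE)[0]
    return [c[:,0,:].astype(float) for c in cs if cv2.contourArea(c)>amin]
def rect(c,cont,z):
    P=np.array([onz(c,p,z)[:2] for p in cont],np.float32)
    (x,y),(w,h),a=cv2.minAreaRect(P*1000); return round(x/1000,4),round(y/1000,4),round(w),round(h),round(a%90,1)
def tool():
    o=readout.get_obs(); from scipy.spatial.transform import Rotation as R
    q=o['orientation']; return o,np.array(o['tcp_pos']),R.from_quat([q[1],q[2],q[3],q[0]]).as_matrix()
E
python3 - <<'E'
from h import *
cal={n:viewer.calibration(n) for n in("scene","side")}
for n in cal:
    im=cv2.imread(f"pics/{n}0.png"); c=cal[n]
    print(n)
    for col,lo,hi,z in(("ply",(12,40,150),(32,130,255),.01),("dkblue",(92,90,30),(115,255,150),.01),("blue",(108,150,60),(130,255,255),.019),("red",(0,170,120),(5,255,255),.149)):
        for b in blobs(im,lo,hi):
            r=rect(c,b,z)
            if .2<r[0]<.75 and abs(r[1])<.6 and r[2]<250: print(col,b.mean(0).round(),r)
s=cv2.imread("pics/side0.png")[120:330,230:450]; t=cv2.imread("pics/scene0.png")[130:290,190:400]
cv2.imwrite("pics/c1.png",np.vstack([cv2.resize(s,(630,600),interpolation=2)]))
E
```

```text
scene
ply [354. 256.] (0.7328, 0.1762, 64, 157, 27.0)
ply [209. 241.] (0.4738, -0.2827, 85, 91, 89.8)
ply [370. 215.] (0.5937, 0.3099, 112, 109, 1.0)
ply [346. 183.] (0.4105, 0.2944, 140, 138, 3.1)
dkblue [254. 255.] (0.5925, -0.1467, 32, 30, 73.3)
dkblue [370. 215.] (0.5912, 0.311, 30, 30, 2.8)
dkblue [346. 182.] (0.408, 0.2952, 69, 69, 3.0)
blue [292. 273.] (0.7177, -0.0499, 35, 46, 70.2)
blue [302. 228.] (0.5508, 0.0514, 160, 112, 78.9)
red [254. 255.] (0.6806, -0.1566, 91, 92, 75.6)
red [300. 202.] (0.5361, 0.0561, 62, 51, 11.4)
red [234. 198.] (0.429, -0.1538, 20, 90, 49.3)
side
ply [343. 308.] (0.474, -0.288, 79, 80, 1.1)
ply [283. 198.] (0.4083, 0.2907, 131, 136, 3.2)
ply [332. 190.] (0.5894, 0.3059, 105, 109, 1.4)
dkblue [312. 381.] (0.3569, -0.4864, 129, 146, 84.9)
dkblue [343. 307.] (0.4737, -0.2862, 29, 29, 89.0)
dkblue [371. 268.] (0.5923, -0.1486, 36, 40, 78.9)
dkblue [401. 239.] (0.7281, -0.0282, 111, 40, 69.0)
dkblue [339. 239.] (0.5438, 0.0144, 140, 76, 34.0)
dkblue [283. 197.] (0.4082, 0.2929, 80, 77, 3.4)
blue [311. 382.] (0.3555, -0.4933, 129, 148, 84.5)
blue [403. 239.] (0.7234, -0.0389, 114, 41, 64.5)
blue [341. 238.] (0.5509, 0.0062, 162, 94, 40.1)
blue [315. 225.] (0.4786, 0.0876, 53, 34, 77.8)
red [274. 278.] (0.2993, -0.3135, 25, 86, 48.1)
red [371. 270.] (0.5273, -0.3264, 90, 90, 78.9)
red [334. 196.] (0.5259, 0.0251, 92, 43, 87.8)
```

View pics/c1.png

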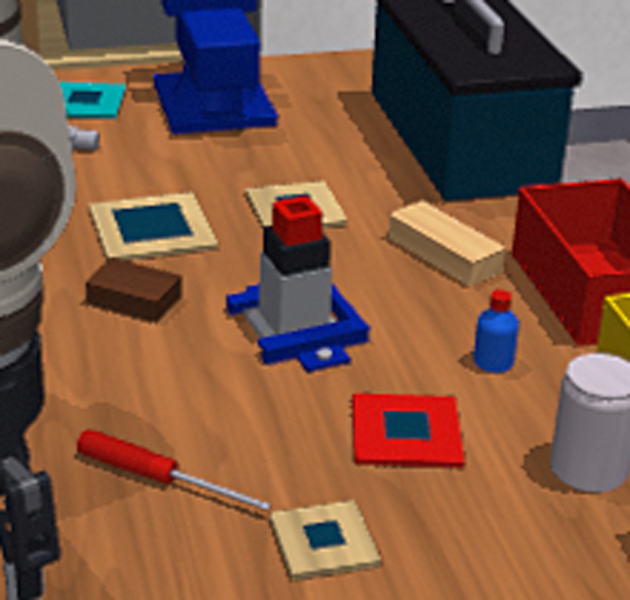

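Boards agree between the two views: small about (0.474,-0.287), medium (0.590,0.307), large (0.408,0.292). The bracket opens toward the robot with a yaw of about -11°. Next I bring the wrist camera over the nest.

```bash
python3 -m jog '[[[1,-0.05,-0.05,-0.07,0,0,-10],[1,-0.09,-0.1,-0.07,0,0,-20],[1,-0.13,-0.15,-0.07,0,0,-30],[1,-0.17,-0.2,-0.07,0,0,-40],[1,-0.2,-0.25,-0.07,0,0,-50]]]' 80
python3 - <<'E'
from h import *
o,p,R=tool(); print(p.round(4),R.round(3).tolist(),o['q'])
d=np.array([.52,.05,.30])-p; print((R.T@d).round(4), np.degrees(np.arctan2(R[1,0],R[0,0])))
E
```

```text
t: 0.78
tcp_pos: [0.3411, -0.2609, 0.3009]
orientation: [-0.0, 0.986, -0.165, 0.0]
force: [0.8, -1.0, -0.3]
grip_width: 0.0853
[ 0.3411 -0.2609  0.3009] [[0.945, -0.326, 0.0], [-0.326, -0.945, 0.0], [0.0, -0.001, -1.0]] [-6.53407925e-01 -1.59694903e-01  7.43296237e-02  1.80486753e+00
  5.66430467e-04  1.24957738e+00]
[ 0.0677 -0.3523  0.0011] -19.033029454609398
```

```bash
python3 -m jog '[[[1,0.012,-0.06,0,0,0,-4],[1,0.024,-0.12,0,0,0,-8],[1,0.036,-0.18,0,0,0,-8],[1,0.048,-0.24,0,0,0,-8],[1,0.059,-0.3,0,0,0,-8]]]'; python3 -m jog '[[[1,0,-0.05,0,0,0,0],[1,0,-0.05,0,0,0,0]]]'
python3 - <<'E'
from h import *
o,p,R=tool(); print(p.round(4), np.degrees(np.arctan2(R[1,0],R[0,0])))
c=viewer.calibration("wrist"); im=viewer.snapshot("wrist"); cv2.imwrite("pics/w1.png",im); np.savez("pics/w1.npz",**c)
E
```

```text
t: 1.4
tcp_pos: [0.4953, 0.0054, 0.3009]
orientation: [-0.0, 0.995, -0.096, 0.0]
force: [0.7, -0.9, 0.2]
grip_width: 0.0854
t: 1.65
tcp_pos: [0.5052, 0.0576, 0.3]
orientation: [-0.0, 0.996, -0.094, -0.001]
force: [-1.6, -0.3, 0.4]
grip_width: 0.0854
[0.5052 0.0576 0.3   ] -10.759491152908783
```

View pics/w1.png

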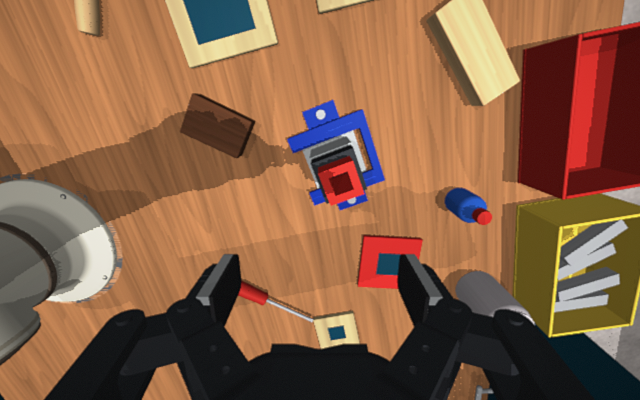

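The wrist view shows the nest centred near (335,165) with the red collar top near (342,183). The bracket's closed end is to the right, and the dark off-cut at (217,125) sits off the slide path to the upper left. Now measure precisely.

Run:
```python
from h import *
c=dict(np.load("pics/w1.npz")); im=cv2.imread("pics/w1.png")
def show(n,lo,hi,z,roi,amin=15):
    x0,y0,x1,y1=roi; 
    for b in blobs(im[y0:y1,x0:x1],lo,hi,amin):
        b=b+[x0,y0]; print(n,b.mean(0).round(),rect(c,b,z), 'ap',cv2.approxPolyDP(b.astype(np.int32),3,True)[:,0].tolist())
R=(280,90,390,215)
h=cv2.cvtColor(im,cv2.COLOR_BGR2HSV); print(h[172,330],h[200,345],h[190,360])
show("redtop",(0,120,170),(6,255,255),.149,R); show("redall",(0,150,60),(6,255,255),.149,R)
show("blue",(110,120,60),(130,255,255),.019,R)
show("dark offcut",(0,60,20),(15,255,110),.030,(170,85,265,165),100)
show("ply",(12,40,150),(32,130,255),.01,(160,0,400,90),100)
show("ply",(12,40,150),(32,130,255),.01,(300,300,370,355),100)
cv2.imwrite("pics/c2.png",cv2.resize(im[90:215,270:400],None,fx=5,fy=5,interpolation=cv2.INTER_CUBIC)[:600])
```

```text
[  1 207 163] [170 182 182] [  1 197 238]
redtop [344. 184.] (0.5304, 0.0542, 40, 40, 10.2) ap [[352, 161], [329, 169], [333, 175], [347, 171], [354, 188], [336, 196], [326, 191], [331, 205], [362, 193]]
redall [340. 181.] (0.5297, 0.0572, 41, 46, 10.3) ap [[348, 156], [318, 168], [331, 205], [362, 193]]
blue [353. 202.] (0.5469, -0.0172, 47, 11, 10.8) ap [[365, 194], [356, 197], [353, 204], [338, 204], [339, 208], [366, 200]]
blue [317. 196.] (0.4928, 0.0027, 20, 23, 9.6) ap [[321, 189], [310, 192], [314, 204], [325, 200]]
blue [343. 139.] (0.5519, 0.0818, 98, 163, 54.7) ap [[303, 112], [309, 129], [287, 139], [293, 152], [359, 128], [372, 166], [362, 173], [365, 184], [384, 179], [362, 110], [340, 118], [332, 100]]
dark offcut [221. 129.] (0.3747, 0.1354, 64, 105, 53.3) ap [[193, 94], [180, 132], [234, 157], [244, 152], [247, 157], [247, 142], [251, 140], [250, 148], [255, 140], [251, 133], [254, 121]]
ply [340.   3.] (0.5745, 0.257, 13, 65, 79.2) ap [[317, 2], [321, 11], [366, 0]]
ply [221.  31.] (0.4127, 0.2689, 133, 84, 3.2) ap [[165, 0], [189, 67], [277, 41], [266, 0], [248, 0], [255, 29], [200, 45], [183, 1]]
ply [336. 330.] (0.4766, -0.2824, 81, 76, 0.9) ap [[352, 313], [313, 320], [321, 348], [359, 342]]
```

View pics/c2.png

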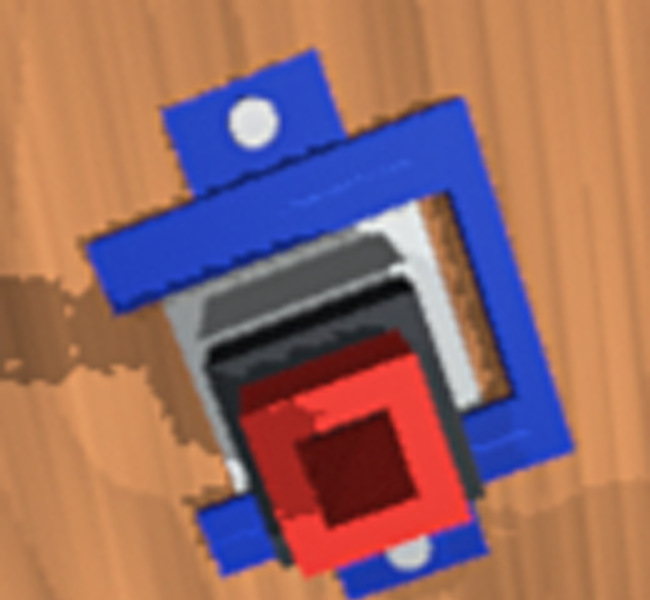

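Small collar top: 40x40 at (0.5304, 0.0542), nest yaw +10.2°. I align above it and check by descending in stages.

```bash
python3 -m jog '[[[1,0.0254,-0.0014,0.05,0,0,-10.5],[1,0.0254,-0.0014,0.1,0,0,-21],[1,0.0254,-0.0014,0.1,0,0,-21],[1,0.0254,-0.0014,0.1,0,0,-21]]]' 80;  python3 - <<'E'
from h import *
o,p,R=tool(); print(p.round(4), np.degrees(np.arctan2(R[1,0],R[0,0])), R.T@(np.array([.5304,.0542,.121])-p), R[:,2])
c=viewer.calibration("side")
for z,pts in((0,[(286.9,231.3),(260,225.7),(293.2,222.2)]),(.03,[(287.6,225),(293.2,215.2),(266.7,211.7)])):
    for q in pts: print(z,q,onz(c,q,z).round(3))
u=np.array([.9842,.1771]);v=np.array([-.1771,.9842]);n=np.array([.5304,.0542])-.107*u
print("flange end",[(n+a*.042*u+b*.042*v).round(3).tolist() for a,b in((-1,-1),(-1,1),(1,1),(1,-1))])
E
```

```text
t: 2.2
tcp_pos: [0.5305, 0.0519, 0.2029]
orientation: [-0.0, 0.996, 0.086, 0.001]
force: [0.0, 0.7, 1.0]
grip_width: 0.0853
[0.5305 0.0519 0.2029] 9.866959472623755 [ 0.00020068 -0.00232688  0.08187654] [ 1.75737866e-03  2.67863003e-04 -9.99998420e-01]
0 (286.9, 231.3) [0.392 0.094 0.   ]
0 (260, 225.7) [0.313 0.142 0.   ]
0 (293.2, 222.2) [0.42  0.143 0.   ]
0.03 (287.6, 225) [0.393 0.083 0.03 ]
0.03 (293.2, 215.2) [0.42  0.137 0.03 ]
0.03 (266.7, 211.7) [0.34  0.174 0.03 ]
flange end [[0.391, -0.014], [0.376, 0.069], [0.459, 0.084], [0.474, 0.001]]
```

```bash
python3 -m jog '[[[1,0,-0.0023,0.04,0,0,0],[1,0,-0.0023,0.081,0,0,0],[1,0,-0.0023,0.081,0,0,0]]]' 80; python3 -m jog '[[[-1,0,0,0,0,0,0],[-1,0,0,0,0,0,0],[-1,0,0,0,0,0,0],[-1,0,0,0,0,0,0],[-1,0,0,0,0,0,0]]]' 80
```

```text
t: 2.58
tcp_pos: [0.5299, 0.0539, 0.1222]
orientation: [-0.0, 0.996, 0.085, 0.0]
force: [-0.3, -0.0, 0.3]
grip_width: 0.0857
t: 3.2
tcp_pos: [0.5303, 0.0539, 0.1244]
orientation: [0.0, 0.996, 0.085, 0.002]
force: [-4.7, -1.0, 9.0]
grip_width: 0.0386
```

```bash
python3 -m jog '[[[-1,0,0,-0.008,0,0,0],[-1,0,0,-0.016,0,0,0],[-1,0,0,-0.024,0,0,0],[-1,0,0,-0.032,0,0,0],[-1,0,0,-0.04,0,0,0]]]' 100; python3 -m jog '[[[-1,0,0,-0.01,0,0,0],[-1,0,0,-0.02,0,0,0],[-1,0,0,-0.03,0,0,0],[-1,0,0,-0.04,0,0,0],[-1,0,0,-0.04,0,0,0]]]';  python3 - <<'E'
from h import *
o,p,R=tool(); print(p.round(4), np.degrees(np.arctan2(R[1,0],R[0,0])), R.T@(np.array([.474,-.287,.2])-p))
im=viewer.snapshot("side"); cv2.imwrite("pics/s2.png",cv2.resize(im[110:270,250:410],None,fx=3.5,fy=3.5,interpolation=2))
E
```

```text
t: 3.82
tcp_pos: [0.5301, 0.0539, 0.1647]
orientation: [0.0, 0.996, 0.085, 0.001]
force: [0.8, 0.1, -12.4]
grip_width: 0.038
t: 4.45
tcp_pos: [0.5304, 0.0539, 0.206]
orientation: [-0.0, 0.996, 0.085, 0.002]
force: [0.1, -0.1, -2.1]
grip_width: 0.0381
[0.5304 0.0539 0.206 ] 9.701619225479188 [-0.1131044   0.32650408  0.00557756]
```

View pics/s2.png

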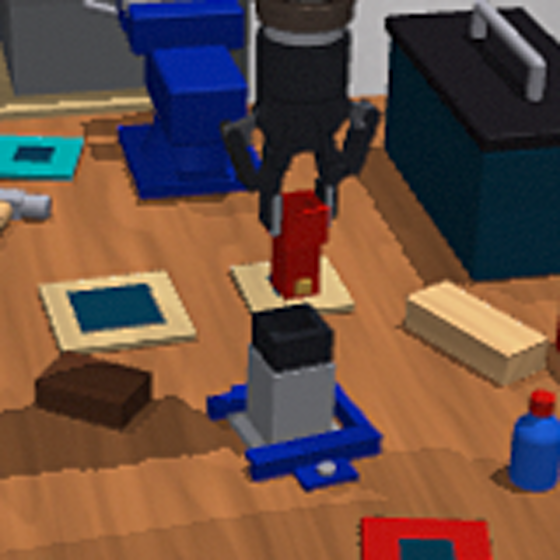

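The small sleeve is free, and the medium and large stayed put. I carry it past the small board so the wrist camera can see the board.

```bash
python3 -m jog '[[[-1,-0.015,0.05,0,0,0,3],[-1,-0.033,0.105,0,0,0,6],[-1,-0.051,0.16,0,0,0,9],[-1,-0.069,0.215,0,0,0,9],[-1,-0.086,0.27,0,0,0,9]]]'; python3 -m jog '[[[-1,-0.01,0.05,0,0,0,0],[-1,-0.02,0.1,0,0,0,0],[-1,-0.02,0.115,0,0,0,0],[-1,-0.02,0.115,0,0,0,0]]]'
python3 - <<'E'
from h import *
o,p,R=tool(); print(p.round(4), np.degrees(np.arctan2(R[1,0],R[0,0])))
c=viewer.calibration("wrist"); im=viewer.snapshot("wrist"); cv2.imwrite("pics/w2.png",im); np.savez("pics/w2.npz",**c)
for n,lo,hi in(("ply",(12,40,130),(32,140,255)),("dk",(92,90,30),(115,255,150))):
    for b in blobs(im,lo,hi,200):
        r=rect(c,b,.01)
        print(n,b.mean(0).round(),r,(R.T@(np.array([r[0],r[1],.08])-p)).round(4))
E
```

```text
t: 5.12
tcp_pos: [0.4903, -0.2285, 0.2046]
orientation: [-0.0, 1.0, 0.006, 0.002]
force: [0.6, 0.1, -1.4]
grip_width: 0.038
t: 5.62
tcp_pos: [0.4715, -0.3441, 0.2037]
orientation: [-0.001, 1.0, 0.005, 0.001]
force: [0.6, -0.9, -0.5]
grip_width: 0.0383
[ 0.4715 -0.3441  0.2037] 0.623880935885529
ply [321. 126.] (0.4744, -0.2861, 86, 80, 0.6) [ 0.0033 -0.0578  0.1238]
dk [213. 374.] (0.3084, -0.6823, 161, 41, 55.0) [-0.167   0.3365  0.1228]
dk [579. 301.] (0.8525, -0.5399, 183, 425, 21.1) [0.3786 0.2001 0.1243]
dk [322. 127.] (0.4766, -0.2858, 30, 30, 0.6) [ 0.0055 -0.0581  0.1238]
dk [437.   7.] (0.5925, -0.1661, 45, 18, 0.6) [ 0.1227 -0.1765  0.1242]
```

View pics/w2.png

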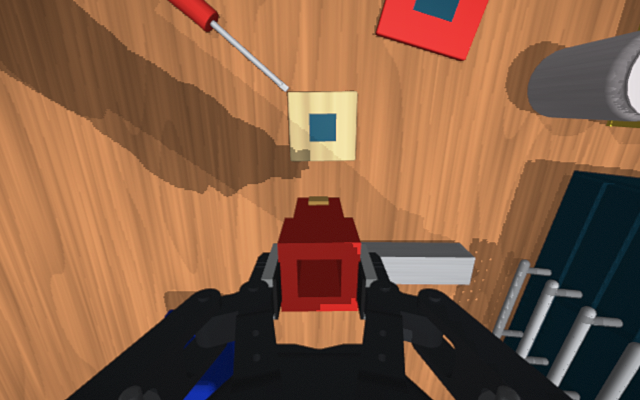

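The board is at (322,127) px, about (0.476,-0.286), and the sleeve hangs squarely in the jaws. I move over it and lower.

```bash
python3 -m jog '[[[-1,0.0045,-0.058,0.02,0,0,0],[-1,0.0045,-0.058,0.07,0,0,0],[-1,0.0045,-0.058,0.12,0,0,0],[-1,0.0045,-0.058,0.128,0,0,0],[-1,0.0045,-0.058,0.128,0,0,0]]]'; python3 -m jog '[[[-1,0,0,0.002,0,0,0],[-1,0,0,0.004,0,0,0],[-1,0,0,0.005,0,0,0]]]'
python3 - <<'E'
from h import *
o,p,R=tool(); print(p.round(4), np.degrees(np.arctan2(R[1,0],R[0,0])),np.round(o['force'],1))
im=viewer.snapshot("side"); cv2.imwrite("pics/s3.png",cv2.resize(im[210:340,270:430],None,fx=4,fy=4,interpolation=2))
E
```

```text
t: 6.3
tcp_pos: [0.4763, -0.2845, 0.0773]
orientation: [-0.001, 1.0, 0.006, 0.002]
force: [0.2, -0.3, -0.5]
grip_width: 0.0384
t: 6.68
tcp_pos: [0.4766, -0.2847, 0.0729]
orientation: [-0.0, 1.0, 0.006, 0.002]
force: [-0.2, 0.4, -1.5]
grip_width: 0.038
[ 0.4766 -0.2847  0.0729] 0.732991421299887 [-0.2  0.4 -1.5]
```

View pics/s3.png

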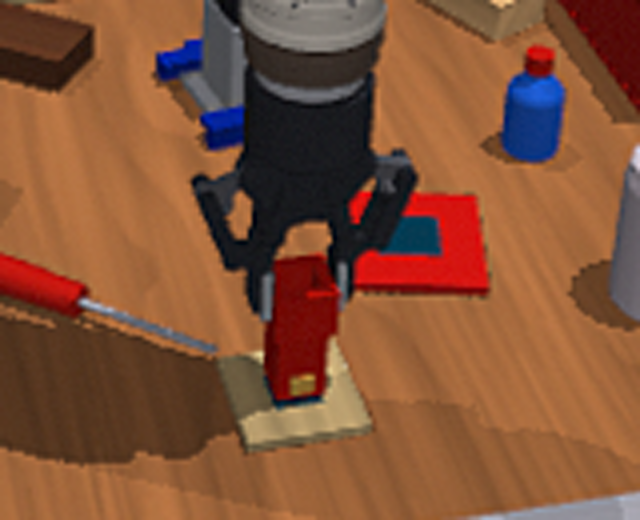

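The sleeve hangs a few mm above the painted square and is centred. I lower to contact.

```bash
python3 -m jog '[[[-1,0,0,0.0015,0,0,0],[-1,0,0,0.003,0,0,0],[-1,0,0,0.0045,0,0,0]]]'; python3 -m jog '[[[-1,0,0,0.001,0,0,0],[-1,0,0,0.002,0,0,0]]]'
```

```text
t: 7.1
tcp_pos: [0.4764, -0.2846, 0.0679]
orientation: [-0.001, 1.0, 0.006, 0.002]
force: [-0.3, 0.1, -1.9]
grip_width: 0.0381
t: 7.35
tcp_pos: [0.4764, -0.2847, 0.0674]
orientation: [-0.0, 1.0, 0.006, 0.002]
force: [-6.7, 3.0, 16.7]
grip_width: 0.038
```

```bash
python3 -m jog '[[[-0.02,0,0,-0.0005,0,0,0],[0.3,0,0,-0.0005,0,0,0],[1,0,0,-0.0005,0,0,0],[1,0,0,-0.0005,0,0,0],[1,0,0,-0.0005,0,0,0]]]'; python3 -m jog '[[[1,0,0,-0.04,0,0,0],[1,0,0,-0.09,0,0,0],[1,0,-0.02,-0.13,0,0,0],[1,0,-0.06,-0.15,0,0,0]]]'
python3 - <<'E'
from h import *
o,p,R=tool(); print(p.round(4), (R.T@(np.array([.5304,.0539,.22])-p)).round(4))
cs=viewer.calibration("side"); im=viewer.snapshot("side"); cv2.imwrite("pics/s4.png",im)
for b in blobs(im[270:325,320:370],(0,150,60),(6,255,255)): b+=[320,270]; print(b.min(0),b.max(0)); 
from rig import viewer as v
c=v.calibration("wrist"); w=v.snapshot("wrist"); cv2.imwrite("pics/w4.png",w)
for b in blobs(w,(0,120,150),(6,255,255),100):
    print(b.mean(0).round(),rect(c,b,.092))
cv2.imwrite("pics/m4.png",np.hstack([cv2.resize(im[260:340,300:390],(400,356)),cv2.resize(w[80:330,200:440],(380,356))]))
E
```

```text
t: 7.98
tcp_pos: [0.4764, -0.2847, 0.0679]
orientation: [-0.0, 1.0, 0.006, 0.002]
force: [-0.2, -0.0, 0.4]
grip_width: 0.0854
t: 8.48
tcp_pos: [0.4754, -0.2252, 0.2201]
orientation: [0.0, 1.0, 0.005, 0.003]
force: [0.1, 0.9, -0.4]
grip_width: 0.0854
[ 0.4754 -0.2252  0.2201] [ 5.790e-02 -2.785e-01  2.000e-04]
[335. 270.] [369. 311.]
[318. 244.] (0.4771, -0.2844, 39, 40, 0.5)
[179. 105.] (0.3464, -0.1407, 6, 60, 49.9)
[414. 113.] (0.5668, -0.1473, 79, 79, 75.7)
[601.   6.] (0.715, -0.0576, 20, 12, 0.9)
```

View pics/m4.png

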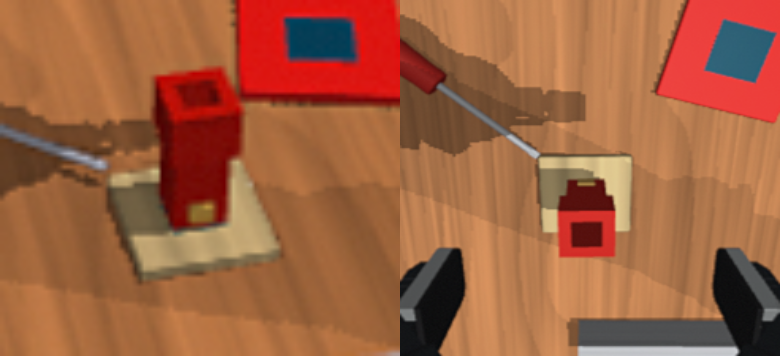

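The small sleeve stands upright, measured at (0.477,-0.284), 1–2 mm off the board middle. Next, the medium sleeve.

```bash
python3 -m jog '[[[1,0.012,-0.06,0,0,0,-5],[1,0.024,-0.12,0,0,0,-9.5],[1,0.036,-0.18,0,0,0,-9.5],[1,0.048,-0.24,0,0,0,-9.5],[1,0.0579,-0.2785,0,0,0,-9.5]]]' 110; python3 -m jog '[[[1,0,0,0.04,0,0,0],[1,0,0,0.04,0,0,0]]]'
python3 - <<'E'
from h import *
o,p,R=tool(); print(p.round(4), np.degrees(np.arctan2(R[1,0],R[0,0])),(R.T@(np.array([.5304,.0541,.091])-p)).round(4))
E
```

```text
t: 9.2
tcp_pos: [0.5297, 0.0588, 0.2207]
orientation: [0.001, 0.996, 0.091, 0.004]
force: [-0.6, -1.0, 0.2]
grip_width: 0.0857
t: 9.45
tcp_pos: [0.5286, 0.0588, 0.1776]
orientation: [0.001, 0.996, 0.091, 0.001]
force: [-0.0, -0.1, 0.8]
grip_width: 0.0857
[0.5286 0.0588 0.1776] 10.486507327839776 [0.0007 0.0048 0.0866]
```

```bash
python3 -m jog '[[[1,0.0007,0.0048,0.03,0,0,0],[1,0.0007,0.0048,0.0866,0,0,0],[1,0.0007,0.0048,0.0866,0,0,0]]]'; python3 -m jog '[[[-1,0,0,0,0,0,0],[-1,0,0,0,0,0,0],[-1,0,0,0,0,0,0],[-1,0,0,0,0,0,0]]]' 110;  python3 -m jog '[[[-1,0,0,-0.008,0,0,0],[-1,0,0,-0.016,0,0,0],[-1,0,0,-0.024,0,0,0],[-1,0,0,-0.032,0,0,0],[-1,0,0,-0.04,0,0,0]]]'
```

```text
t: 9.82
tcp_pos: [0.5281, 0.053, 0.0885]
orientation: [0.001, 0.996, 0.091, -0.002]
force: [-0.4, -0.6, 1.3]
grip_width: 0.0853
t: 10.32
tcp_pos: [0.5298, 0.0529, 0.0918]
orientation: [0.001, 0.996, 0.091, 0.0]
force: [0.3, -1.0, 7.1]
grip_width: 0.052
t: 10.95
tcp_pos: [0.5295, 0.053, 0.1319]
orientation: [0.001, 0.996, 0.091, -0.0]
force: [-0.8, -0.7, -18.0]
grip_width: 0.0518
```

```bash
python3 -m jog '[[[-1,0,0,-0.01,0,0,0],[-1,0,0,-0.02,0,0,0],[-1,0,0,-0.035,0,0,0],[-1,0,0,-0.055,0,0,0],[-1,0,0,-0.07,0,0,0]]]'; python3 -m jog '[[[-1,0.025,-0.045,0,0,0,3],[-1,0.05,-0.09,0,0,0,6],[-1,0.075,-0.135,0,0,0,9],[-1,0.0945,-0.1777,0,0,0,9],[-1,0.0945,-0.1777,0,0,0,9]]]'
python3 - <<'E'
from h import *
o,p,R=tool(); print(p.round(4), np.degrees(np.arctan2(R[1,0],R[0,0])),np.round(o['force'],1))
c=viewer.calibration("wrist"); im=viewer.snapshot("wrist"); cv2.imwrite("pics/w5.png",im); np.savez("pics/w5.npz",**c)
s=viewer.snapshot("side"); cv2.imwrite("pics/s5.png",s)
for n,lo,hi in(("ply",(12,40,130),(32,140,255)),("dk",(92,90,30),(115,255,150))):
    for b in blobs(im,lo,hi,200):
        r=rect(c,b,.01)
        print(n,b.mean(0).round(),r,(R.T@(np.array([r[0],r[1],.076])-p)).round(4))
cv2.imwrite("pics/m5.png",np.hstack([cv2.resize(s[110:270,250:410],(400,400)),cv2.resize(im,None,fx=.6,fy=1)[:,:400]]))
E
```

```text
t: 11.58
tcp_pos: [0.5301, 0.0532, 0.2047]
orientation: [0.001, 0.996, 0.091, 0.001]
force: [0.9, 0.3, -2.9]
grip_width: 0.0521
t: 12.2
tcp_pos: [0.5913, 0.2481, 0.2042]
orientation: [0.001, 1.0, 0.014, 0.001]
force: [0.1, -0.7, -1.4]
grip_width: 0.0522
[0.5913 0.2481 0.2042] 1.5989237743491598 [ 0.1 -0.7 -1.4]
ply [360. 331.] (0.6563, 0.0104, 73, 50, 89.5) [0.058  0.2392 0.1287]
ply [179. 289.] (0.3887, 0.0725, 62, 31, 27.9) [-0.2077  0.1697  0.1279]
ply [137. 297.] (0.3356, 0.056, 46, 111, 1.2) [-0.2613  0.1847  0.1278]
ply [ 97. 261.] (0.285, 0.1001, 141, 37, 90.0) [-0.3106  0.1392  0.1276]
ply [166. 212.] (0.386, 0.1889, 68, 62, 88.3) [-0.2072  0.0533  0.1277]
ply [519. 209.] (0.8555, 0.2088, 17, 74, 0.5) [0.2627 0.0465 0.1289]
ply [273. 196.] (0.5346, 0.2142, 47, 36, 89.4) [-0.0579  0.0321  0.1281]
ply [554. 214.] (0.9073, 0.2148, 94, 47, 82.3) [0.3146 0.0419 0.1291]
ply [316. 181.] (0.5911, 0.2431, 44, 22, 1.6) [-0.0007  0.0048  0.1282]
ply [ 53. 111.] (0.2836, 0.318, 67, 17, 87.9) [-0.306  -0.0786  0.1272]
ply [402. 118.] (0.6856, 0.264, 250, 410, 31.6) [ 0.0944 -0.0134  0.1284]
ply [243.  49.] (0.5034, 0.3685, 126, 43, 89.4) [-0.0848 -0.123   0.1277]
ply [176. 124.] (0.4238, 0.2495, 158, 374, 13.4) [-0.1677 -0.0063  0.1277]
ply [13. 89.] (0.2467, 0.3394, 189, 31, 71.1) [-0.3422 -0.1011  0.1271]
dk [321. 124.] (0.5937, 0.3085, 42, 42, 1.6) [ 0.0038 -0.0605  0.1281]
dk [167. 132.] (0.4108, 0.2926, 82, 82, 3.1) [-0.1795 -0.0497  0.1276]
dk [552.  74.] (0.8469, 0.3529, 134, 178, 0.2) [ 0.2581 -0.0978  0.1287]
```

View pics/m5.png

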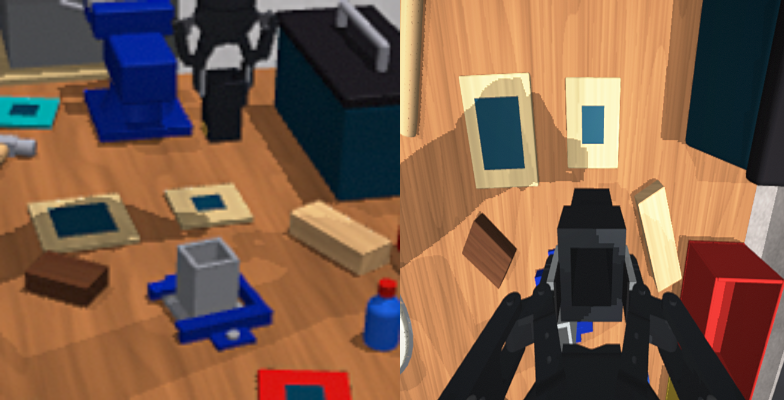

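The medium sleeve is out, with the large one still in the bracket. The medium board's square is at wrist (321,124) px, about (0.593,0.308). I lower.

```bash
python3 -m jog '[[[-1,0.0028,-0.059,0.02,0,0,0],[-1,0.0028,-0.059,0.07,0,0,0],[-1,0.0028,-0.059,0.12,0,0,0],[-1,0.0028,-0.059,0.13,0,0,0],[-1,0.0028,-0.059,0.13,0,0,0]]]'; python3 -m jog '[[[-1,0,0,0.0015,0,0,0],[-1,0,0,0.003,0,0,0],[-1,0,0,0.0035,0,0,0]]]'
```

```text
t: 12.92
tcp_pos: [0.5931, 0.3034, 0.0761]
orientation: [0.001, 1.0, 0.012, 0.002]
force: [0.3, 0.4, -1.2]
grip_width: 0.0519
t: 13.3
tcp_pos: [0.5935, 0.3035, 0.0735]
orientation: [0.001, 1.0, 0.012, 0.002]
force: [-0.2, -0.1, -1.7]
grip_width: 0.052
```

```bash
python3 -m jog '[[[-1,-0.001,-0.004,0.0005,0,0,0],[-1,-0.001,-0.004,0.002,0,0,0],[-1,-0.001,-0.004,0.0035,0,0,0]]]'; python3 -m jog '[[[-1,0,0,0.001,0,0,0],[-1,0,0,0.002,0,0,0],[-1,0,0,0.002,0,0,0]]]'
```

```text
t: 13.68
tcp_pos: [0.5923, 0.3076, 0.0698]
orientation: [0.001, 1.0, 0.012, 0.002]
force: [1.2, -0.4, -1.9]
grip_width: 0.052
t: 14.05
tcp_pos: [0.5923, 0.3076, 0.069]
orientation: [0.001, 1.0, 0.012, 0.003]
force: [-2.5, -1.1, 6.5]
grip_width: 0.0521
```

Contact at the expected height. I release, rise and check.

```bash
python3 -m jog '[[[0.3,0,0,0,0,0,0],[0.6,0,0,0,0,0,0],[1,0,0,0,0,0,0],[1,0,0,0,0,0,0],[1,0,0,0,0,0,0]]]'; python3 -m jog '[[[1,0,0,-0.04,0,0,0],[1,0,0,-0.09,0,0,0],[1,0,0.03,-0.12,0,0,0],[1,0,0.06,-0.13,0,0,0]]]'
python3 - <<'E'
from h import *
o,p,R=tool(); print(p.round(4), (R.T@(np.array([.5304,.0539,.2])-p)).round(4))
c=viewer.calibration("wrist"); w=viewer.snapshot("wrist"); cv2.imwrite("pics/w6.png",w)
im=viewer.snapshot("side"); cv2.imwrite("pics/s6.png",im)
for n,lo,hi,z in(("black",(0,0,0),(180,255,55),.094),("dk",(92,90,30),(115,255,150),.01)):
  for b in blobs(w[:,200:440],lo,hi,200):
    b+=[200,0]; print(n,b.min(0),b.max(0),rect(c,b,z))
cv2.imwrite("pics/m6.png",np.hstack([cv2.resize(im[110:270,250:410],(400,400)),w[0:400,150:500]]))
E
```

```text
t: 14.68
tcp_pos: [0.5922, 0.3076, 0.0689]
orientation: [0.001, 1.0, 0.012, 0.003]
force: [0.1, -0.1, 0.1]
grip_width: 0.0855
t: 15.18
tcp_pos: [0.5936, 0.2476, 0.2016]
orientation: [-0.0, 1.0, 0.013, 0.004]
force: [-0.5, -0.4, -0.8]
grip_width: 0.0853
[0.5936 0.2476 0.2016] [-0.0682  0.1921  0.001 ]
black [200. 255.] [439. 399.] (0.6024, 0.0813, 303, 208, 0.8)
black [299. 111.] [338. 150.] (0.5937, 0.3086, 34, 34, 1.4)
dk [240. 262.] [307. 276.] (0.5358, 0.1126, 94, 12, 8.2)
dk [303. 111.] [333. 140.] (0.5937, 0.3074, 36, 33, 1.4)
```

View pics/m6.png

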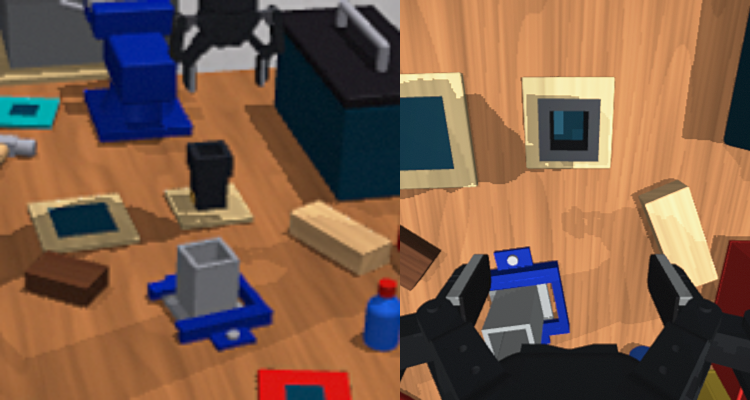

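The medium sleeve stands exactly on its square: bore (0.5937,0.3086) against square (0.5937,0.3085). Eleven views used, so the last one is reserved. Back to the large sleeve.

```bash
python3 -m jog '[[[1,-0.018,0.05,0,0,0,-3],[1,-0.036,0.1,0,0,0,-6],[1,-0.054,0.15,0,0,0,-8.7],[1,-0.0682,0.1921,0,0,0,-8.7],[1,-0.0682,0.1921,0,0,0,-8.7]]]' 80
python3 - <<'E'
from h import *
o,p,R=tool(); print(p.round(4), np.degrees(np.arctan2(R[1,0],R[0,0])),(R.T@(np.array([.5304,.0541,.046])-p)).round(4))
c=viewer.calibration("wrist"); w=viewer.snapshot("wrist"); cv2.imwrite("pics/w7.png",w)
print(proj(c,[.5304,.0541,.085]))
x0,y0=[int(v)-90 for v in proj(c,[.5304,.0541,.085])]
for lo,hi in(((0,0,120),(180,35,255)),((0,0,170),(180,35,255)),((90,0,90),(180,45,255))):
  for b in blobs(w[max(y0,0):y0+180,x0:x0+180],lo,hi,100):
    b+=[x0,max(y0,0)]; print(lo,b.min(0),b.max(0),rect(c,b,.085))
for b in blobs(w,(110,120,60),(130,255,255),200): print("blue",b.mean(0),rect(c,b,.019))
E
```

```text
t: 15.9
tcp_pos: [0.5293, 0.0505, 0.2008]
orientation: [0.001, 0.996, 0.086, 0.004]
force: [0.6, 1.3, -0.1]
grip_width: 0.0853
[0.5293 0.0505 0.2008] 9.819460181556158 [ 0.0005 -0.0037  0.1548]
[318.82791601 190.2672627 ]
(0, 0, 120) [283. 146.] [352. 218.] (0.5285, 0.0606, 65, 72, 9.7)
(0, 0, 170) [300. 167.] [322. 184.] (0.5205, 0.0675, 21, 17, 8.5)
(0, 0, 170) [285. 146.] [352. 217.] (0.5284, 0.0612, 65, 71, 9.7)
(90, 0, 90) [283. 146.] [351. 217.] (0.528, 0.0611, 64, 71, 9.7)
blue [448.83333333 273.19298246] (0.7315, -0.0528, 35, 83, 49.4)
blue [321.41836735 225.36734694] (0.5456, -0.0117, 47, 18, 9.6)
blue [281.57377049 208.63934426] (0.4922, 0.0028, 19, 23, 9.6)
blue [335.67405765 148.58980044] (0.5519, 0.0826, 97, 162, 55.8)
```

```bash
python3 -m jog '[[[1,0.0005,-0.0035,0.05,0,0,0],[1,0.0005,-0.0035,0.1,0,0,0],[1,0.0005,-0.0035,0.14,0,0,0],[1,0.0005,-0.0035,0.155,0,0,0],[1,0.0005,-0.0035,0.155,0,0,0]]]'; python3 -m jog '[[[-1,0,0,-0.002,0,0,0],[-1,0,0,-0.002,0,0,0],[-1,0,0,-0.002,0,0,0],[-1,0,0,-0.002,0,0,0]]]' 80
```

```text
t: 16.58
tcp_pos: [0.5308, 0.0559, 0.0453]
orientation: [0.0, 0.996, 0.086, 0.003]
force: [-0.7, -0.2, 0.8]
grip_width: 0.085
t: 17.08
tcp_pos: [0.5319, 0.0562, 0.0497]
orientation: [0.0, 0.996, 0.087, 0.005]
force: [-1.6, 1.5, 8.3]
grip_width: 0.0568
```

```bash
python3 -m jog '[[[-1,-0.008,0,0,0,0,0],[-1,-0.016,0,0,0,0,0],[-1,-0.024,0,0,0,0,0],[-1,-0.032,0,0,0,0,0],[-1,-0.04,0,0,0,0,0]]]'; python3 -m jog '[[[-1,-0.01,0,0,0,0,0],[-1,-0.02,0,0,0,0,0],[-1,-0.03,0,0,0,0,0],[-1,-0.04,0,0,0,0,0]]]'
python3 - <<'E'
from h import *
o,p,R=tool(); print(p.round(4), np.degrees(np.arctan2(R[1,0],R[0,0])),np.round(o['force'],1),R.T@(p-[.5319,.0562,.0497]))
E
```

```text
t: 17.7
tcp_pos: [0.4925, 0.0492, 0.0498]
orientation: [0.0, 0.996, 0.086, 0.006]
force: [3.5, 0.5, 1.5]
grip_width: 0.0567
t: 18.2
tcp_pos: [0.4531, 0.0423, 0.0499]
orientation: [0.0, 0.996, 0.087, 0.007]
force: [6.3, 1.1, 3.9]
grip_width: 0.0568
[0.4531 0.0423 0.0499] 9.927992707837136 [6.3 1.1 3.9] [-0.08003288  0.00011381 -0.00123155]
```

```bash
python3 -m jog '[[[-1,-0.01,0,0,0,0,0],[-1,-0.02,0,0,0,0,0],[-1,-0.029,0,0,0,0,0],[-1,-0.029,0,0,0,0,0]]]';  python3 -m jog '[[[-1,0,0,-0.005,0,0,0],[-1,0,0,-0.012,0,0,0],[-1,0,0,-0.025,0,0,0]]]' 100; python3 -m jog '[[[-1,0,0,-0.04,0,0,0],[-1,0,0,-0.09,0,0,0],[-1,0,0,-0.13,0,0,0],[-1,0,0,-0.13,0,0,0]]]'
python3 - <<'E'
from h import *
o,p,R=tool(); print(p.round(4), np.degrees(np.arctan2(R[1,0],R[0,0])),np.round(o['force'],1),R.T@(np.array([.411,.232,.2])-p))
E
```

```text
t: 18.7
tcp_pos: [0.4234, 0.0371, 0.0498]
orientation: [0.0, 0.996, 0.086, 0.006]
force: [-0.7, 0.5, 7.5]
grip_width: 0.0569
t: 19.08
tcp_pos: [0.4223, 0.037, 0.0745]
orientation: [0.0, 0.996, 0.086, 0.005]
force: [-0.2, 0.1, -5.2]
grip_width: 0.0565
t: 19.58
tcp_pos: [0.4222, 0.037, 0.2079]
orientation: [0.0, 0.996, 0.086, 0.008]
force: [0.3, -0.5, -5.3]
grip_width: 0.0569
[0.4222 0.037  0.2079] 9.923359882203503 [ 0.3 -0.5 -5.3] [ 0.02247425 -0.19398296  0.00789448]
```

```bash
python3 -m jog '[[[-1,0.006,-0.05,0,0,0,3],[-1,0.012,-0.1,0,0,0,5],[-1,0.018,-0.15,0,0,0,6.8],[-1,0.0225,-0.194,0,0,0,6.8],[-1,0.0225,-0.194,0,0,0,6.8]]]'
python3 - <<'E'
from h import *
o,p,R=tool(); print(p.round(4), np.degrees(np.arctan2(R[1,0],R[0,0])),R[:,2].round(4),np.round(o['force'],1))
c=viewer.calibration("wrist"); w=viewer.snapshot("wrist"); cv2.imwrite("pics/w8.png",w)
for b in blobs(w,(92,90,30),(115,255,150),200): print(b.min(0),b.max(0),rect(c,b,.01))
E
```

```text
t: 20.2
tcp_pos: [0.4099, 0.2342, 0.206]
orientation: [0.0, 1.0, 0.029, 0.006]
force: [-0.0, -0.8, -5.2]
grip_width: 0.0566
[0.4099 0.2342 0.206 ] 3.336047984958345 [ 0.0124 -0.     -0.9999] [-0.  -0.8 -5.2]
[619.  97.] [639. 146.] (0.7817, 0.3154, 23, 61, 24.1)
[284.  90.] [355. 161.] (0.4109, 0.2923, 82, 82, 3.2)
```

Run:
```python
from h import *
w=cv2.imread("pics/w8.png"); cv2.imwrite("pics/w8.png",w); c=viewer.calibration("wrist"); o,p,R=tool()
top=p[2]+.0353; bot=p[2]-.0497
h=cv2.cvtColor(w,cv2.COLOR_BGR2HSV)
print("expected top centre",proj(c,[p[0],p[1],top]),"flange +y edge mid",proj(c,[p[0]-.002,p[1]+.042,bot+.008]), "top +y edge", proj(c,[p[0]-.0017,p[1]+.029,top]),"bore +y",proj(c,[p[0]-.0013,p[1]+.023,top]),"bore -y",proj(c,[p[0]+.0013,p[1]-.023,top]))
for v in range(150,330,3): print(v,h[v,312].tolist(),h[v,325].tolist(),end=' | ')
```

```text
expected top centre [317.67139661 292.64381453] flange +y edge mid [317.23967074 167.87972105] top +y edge [317.46320439 236.08547481] bore +y [317.61924852 248.51607418] bore -y [317.71780374 331.91354382]
150 [99, 178, 73] [99, 162, 121] | 153 [100, 175, 73] [100, 157, 122] | 156 [99, 182, 73] [99, 162, 121] | 159 [100, 186, 74] [99, 166, 120] | 162 [21, 92, 170] [24, 82, 247] | 165 [21, 94, 184] [26, 70, 245] | 168 [21, 79, 149] [20, 81, 183] | 171 [101, 9, 215] [99, 8, 216] | 174 [98, 5, 226] [98, 4, 227] | 177 [98, 5, 226] [105, 4, 227] | 180 [105, 9, 177] [98, 4, 231] | 183 [105, 7, 151] [105, 7, 148] | 186 [100, 5, 149] [98, 7, 149] | 189 [90, 4, 116] [100, 7, 117] | 192 [90, 6, 84] [100, 9, 85] | 195 [105, 6, 85] [90, 6, 85] | 198 [90, 6, 85] [105, 6, 85] | 201 [90, 6, 85] [80, 9, 86] | 204 [105, 6, 85] [90, 6, 85] | 207 [100, 9, 85] [90, 6, 85] | 210 [105, 6, 86] [100, 9, 86] | 213 [105, 6, 85] [105, 6, 84] | 216 [100, 9, 85] [105, 6, 86] | 219 [100, 9, 86] [100, 9, 86] | 222 [90, 6, 85] [90, 6, 86] | 225 [100, 9, 85] [90, 6, 85] | 228 [100, 9, 86] [105, 6, 86] | 231 [100, 9
[... 327 characters left out ...]
0, 10, 80] | 264 [105, 6, 79] [90, 6, 81] | 267 [90, 6, 80] [80, 9, 81] | 270 [105, 6, 79] [105, 6, 79] | 273 [90, 6, 79] [90, 6, 80] | 276 [90, 6, 80] [105, 6, 80] | 279 [90, 6, 79] [110, 10, 80] | 282 [90, 6, 79] [90, 6, 80] | 285 [105, 6, 80] [105, 6, 80] | 288 [100, 9, 81] [90, 6, 79] | 291 [90, 6, 79] [90, 6, 79] | 294 [90, 6, 79] [90, 6, 79] | 297 [90, 6, 79] [105, 6, 80] | 300 [90, 6, 79] [105, 6, 79] | 303 [100, 10, 79] [100, 10, 80] | 306 [105, 6, 79] [90, 10, 79] | 309 [90, 7, 78] [90, 6, 79] | 312 [105, 6, 79] [90, 10, 79] | 315 [105, 6, 79] [90, 6, 79] | 318 [90, 3, 78] [110, 10, 79] | 321 [105, 6, 79] [90, 7, 78] | 324 [100, 10, 79] [105, 6, 79] | 327 [100, 10, 79] [90, 7, 78] |
```

The sleeve sits 2.3 mm toward -y of the TCP, agreed by three edges, so I aim the TCP at (0.411, 0.295).

```bash
python3 -m jog '[[[-1,0.003,-0.0604,0.02,0,0,0],[-1,0.003,-0.0604,0.06,0,0,0],[-1,0.003,-0.0604,0.1,0,0,0],[-1,0.003,-0.0604,0.13,0,0,0],[-1,0.003,-0.0604,0.137,0,0,0]]]'; python3 -m jog '[[[-1,0,0,0,0,0,0],[-1,0,0,0,0,0,0]]]'
python3 - <<'E'
from h import *
o,p,R=tool(); print(p.round(4), np.degrees(np.arctan2(R[1,0],R[0,0])),R[:,2].round(4),(R.T@(np.array([.411,.2948,.0620])-p)).round(4))
E
```

```text
t: 20.88
tcp_pos: [0.4102, 0.2913, 0.0667]
orientation: [0.002, 1.0, 0.028, 0.004]
force: [0.2, -0.2, -5.0]
grip_width: 0.0568
t: 21.12
tcp_pos: [0.4108, 0.2912, 0.0679]
orientation: [0.002, 1.0, 0.028, 0.005]
force: [0.2, -0.7, -5.4]
grip_width: 0.0565
[0.4108 0.2912 0.0679] 3.179567793841557 [ 0.0102 -0.0028 -0.9999] [ 0.0003 -0.0036  0.0058]
```

```bash
python3 -m jog '[[[-1,0.0003,-0.0037,0,0,0,0],[-1,0.0003,-0.0037,0.002,0,0,0],[-1,0.0003,-0.0037,0.004,0,0,0],[-1,0.0003,-0.0037,0.006,0,0,0]]]'; python3 -m jog '[[[-1,0,0,0.001,0,0,0],[-1,0,0,0.002,0,0,0],[-1,0,0,0.003,0,0,0]]]'
```

```text
t: 21.62
tcp_pos: [0.4109, 0.2949, 0.0616]
orientation: [0.002, 1.0, 0.028, 0.005]
force: [0.5, -0.9, -5.3]
grip_width: 0.0565
t: 22.0
tcp_pos: [0.4108, 0.2953, 0.0599]
orientation: [0.001, 1.0, 0.028, 0.005]
force: [-5.5, 0.8, 13.2]
grip_width: 0.0564
```

Contact at the expected height (0.060). I release, retreat and do a final check.

```bash
python3 -m jog '[[[0.4,0,0,0,0,0,0],[0.7,0,0,0,0,0,0],[1,0,0,0,0,0,0],[1,0,0,0,0,0,0],[1,0,0,0,0,0,0]]]'; python3 -m jog '[[[1,0,0,-0.04,0,0,0],[1,0,0,-0.09,0,0,0],[1,0,0.04,-0.13,0,0,0],[1,0,0.09,-0.17,0,0,0],[1,0,0.12,-0.17,0,0,0]]]'
python3 - <<'E'
from h import *
o,p,R=tool(); print(p.round(4),np.round(o['force'],1),o['grip_width'])
c=viewer.calibration("wrist"); w=viewer.snapshot("wrist"); cv2.imwrite("pics/w9.png",w)
s=viewer.snapshot("side"); cv2.imwrite("pics/s9.png",s)
for b in blobs(w,(12,40,150),(32,130,255),300): print("ply",b.mean(0).round(),rect(c,b,.01))
# bore of the large sleeve
for lo,hi in(((0,0,120),(180,35,255)),):
  for b in blobs(w,lo,hi,400): print("grey",b.min(0),b.max(0),rect(c,b,.018))
cv2.imwrite("pics/m9.png",np.hstack([cv2.resize(s[140:330,250:400],(380,480)),cv2.resize(w[0:300,120:400],(420,480))]))
E
```

```text
t: 22.62
tcp_pos: [0.4109, 0.2953, 0.0599]
orientation: [0.001, 1.0, 0.028, 0.005]
force: [-0.4, -0.6, -0.3]
grip_width: 0.0854
t: 23.25
tcp_pos: [0.4167, 0.1746, 0.2335]
orientation: [0.0, 1.0, 0.028, 0.008]
force: [0.2, 0.1, -0.2]
grip_width: 0.0856
[0.4167 0.1746 0.2335] [ 0.2  0.1 -0.2] 0.08555968556126989
ply [563. 186.] (0.7649, 0.1635, 59, 150, 25.7)
ply [462.  65.] (0.5936, 0.3082, 104, 104, 1.4)
ply [316.  69.] (0.411, 0.2924, 132, 132, 3.1)
ply [170.  32.] (0.2402, 0.3268, 81, 24, 68.5)
grey [590. 377.] [639. 399.] (0.9877, -0.2071, 86, 44, 34.3)
grey [  0. 195.] [118. 330.] (0.0591, 0.0098, 143, 228, 3.8)
grey [280.  27.] [353. 110.] (0.4114, 0.2959, 84, 89, 3.1)
```

View pics/m9.png

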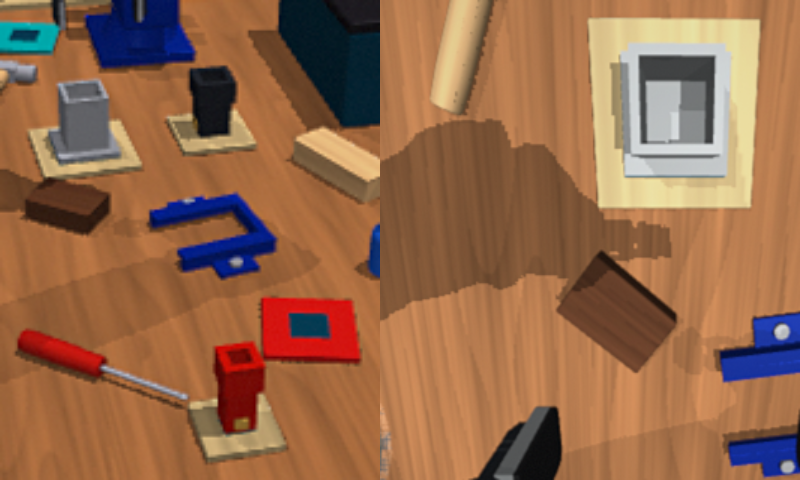

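All three sleeves stand upright on their matching boards, with the bystanders untouched and the gripper open and clear. The large flange is centred within about 1 mm. I hand the job in.

```bash
python3 -c "
from rig import ticket; print(ticket.finish_job())"
```

```text
the job is handed in; nothing more can be done
None
```

The job is done and handed in at about 23.3 s of the 64 s allowed. I drew the small sleeve straight up out of the nest, then the medium one. Then I slid the large one 109 mm out of the bracket's open end, lifted it, and set each sleeve down on its matching board.

Last checks, from the wrist camera:

| Sleeve | Distance from board middle |
|---|---|
| small | about 1–2 mm |
| medium | under 1 mm |
| large | about 1 mm |

- **Sleeves:** the final side view shows all three upright.
- **Bystanders:** the screwdriver and off-cuts look unmoved. The tin, steel tube and most of the hammer and bottle were outside that last picture, so I did not recheck them there.
- **Robot:** the gripper is open and clear of everything. The highest wrist force reading was 18 N.
- **Disagreements:** the board positions from the different cameras differed by up to about 5 mm, and I used the close wrist views.

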